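Reset the loudspeaker tester through its guarded well

TASK

Reset the loudspeaker tester, the longer grey box with the sliding shutter: with a fingertip push the shutter all the way aside, reach into the round well it bares and press the sunken key fully down, then take the finger out and push the shutter fully closed again. Push gently on the shutter's ridge from its side, never pinching it, and lift nothing. Leave the raised start button, the key in the other box's square well, and all loose parts alone, and finish clear of everything.

Things in the scene. Friction and masses are not known exactly. Their poses are not given: they have to be found in the camera images.
- tester: (sizes in mm) the tester: a grey box fixed to the bench, 150 (its x) x 260 (its y) x 60 high, origin at the centre of its underside, z up; it stands level and keeps its place. Its flat top (deck) is 60 above the origin. The round well is in the deck at (0, -60) from the origin; the shutter slides along the tester's y above the deck between two low guides (7 high, inner edges at x = -34.5 and +34.5, not solid)
- reset_well (a point): centre of the round well's mouth, level with the deck; axes as the tester's. The well is 48 in diameter, 36 deep, with upright walls; when the shutter is closed it is covered
- reset_key_top (a point): centre of the top of the sunken white round key (28 diameter) on the well's axis; 16 below the deck at rest. It moves with the key
- reset_key (a joint): the sunken key's travel in m: 0 up, 0.006 bottomed on its stop. A spring lifts it again: about 1.4 N to start it, 4 N to hold it at the bottom
- shutter (a joint): shutter position in m: 0 fully closed (centred over the well), 0.066 fully open (centred 66 from the well towards the tester's +y). It starts closed or a little ajar, has hard stops at both ends, stays where it is left and takes 2 to 3 N to slide. The shutter is a 66 x 66 plate whose upper face is 5 above the deck
- ridge (a point): the upright ridge across the middle of the shutter, and moving with it, to push on: 50 long along the tester's x, 12 thick along its y, 18 high; its top is 23 above the deck. This point is the centre of its underside (5 above the deck); axes as the tester's
- start_button (a joint): travel of the raised start button in m (0 up, grows when pressed): a small black push button, 22 diameter, on the tester's deck at (40, 100) from the tester's origin. Not to be pressed
- gauge: the other, shorter grey box, 150 x 160 x 60 high, fixed to the bench, origin at the centre of its underside; an open square well, 45 wide, lies in its deck at (20, 0). Not part of the job
- square_key (a joint): travel of the key in the gauge's square well in m (0 up, grows when pressed). Not to be pressed
- plug_a: a loose black stepped centring plug, 24 dia x 36 high, standing on the tester's deck near its +y end; origin at its underside
- plug_b: the same kind of loose plug, standing on the gauge's deck; origin at its underside
- driver_a: a loose loudspeaker driver, 132 dia x 66 high, standing on its magnet to one side of the instruments; origin at its underside
- driver_b: another such loose driver, on the other side (the row of drivers beyond the instruments is bolted to its board)
- screwdriver: a loose screwdriver lying on the bench, nearer the robot; origin at its underside
- wrench: a loose wrench lying on the bench, nearer the robot; origin at its underside
Not all that is in view belongs to the job. Leave any green look-alike of the gauge alone.

How it is judged:
By the outcome, as a careful person would: the job done as asked, in the order asked, and still so for the second after the job is handed in, with the robot touching nothing.
It also fails if it takes over 45 s, if anything falls off the work surface, if the arm or the gripper's body presses on something with over 40 N, if the wrist force passes 120 N, or if a joint passes its speed limit or range.

ROBOT

A 6-joint arm with a two-finger parallel gripper is mounted at the origin on the work surface. World frame = base frame: x ahead of the robot, y to its left, z up, the work surface at z = 0. Lengths are in m, angles in rad, forces in N, time in s.
With the tool pointing down it reaches from about 0.2 to 0.875 m from the base axis. Payload 3.4 kg.
Tool frame: the origin (TCP) lies on the front face of the gripper's body, between the roots of the fingers; the fingertips stand ctrl.tips_ahead ahead of it and the grasp point (between the pads) lies 78 mm ahead of it (ctrl.tips_ahead is the distance from the TCP to the fingertips, in m); z points along the fingers, y is the direction in which the jaws open and shut (so a half turn about z gives the same grasp; the last joint's range is limited). The gripper opens to 94 mm and grips with 3 to 60 N. Pads are 16 mm wide; open, the fingers measure 119 mm over their backs; the gripper's body (75 mm by 177 mm) begins 78 mm behind the grasp point.
Start: joints at [1.165, 0.276, 1.505, -0, 1.361, -0.121], TCP at [0.162, 0.552, 0.303] pointing down, gripper open.
Joint ranges: [-2.89, 2.89], [-0.75, 2.08], [0.22, 2.7], [-1.18, 4.32], [0.11, 2.71], [-2.7, 2.7]. Speed limits (rad/s): [2.57, 2.57, 3.14, 3.14, 3.14, 3.14].

INTERFACE

Orientations are given as a 3x3 rotation matrix whose columns are the frame's x, y, z axes.
In Python, from bench import ctrl, cams gives the robot as it stands. The module is installed in compiled form; this text tells all that it offers.
- The arm moves only by the tool send_rows, never from a script. Its argument "commands" is a list of rows, each a list of 5 numbers: the finger opening in mm, from 0 to 94, then the shift along the tool's x, y, z in mm, then the turn about the tool's z in degrees. A call has exactly 8 rows; each row is the pose to reach, as a shift and turn from the pose commanded when the call began, along the tool's axes at that moment; what a row does not reach only later rows make up. A row lasts 1/8 s, in which the tool goes at most 62.5 mm and 10.7 degrees, less where a joint would pass 70% of its speed; a pose out of reach is approached as far as the arm can. A call with a gripper value outside its range is refused whole. The fingers move at their own pace and stop on an object; "newtons" is the grip in N (left out, the last holds). Time passes only in rows, so rows that repeat a pose let the fingers close, or fill a call up. It gives the time, the measured TCP pose, the force and the opening at its end, in the units of the state.
- ctrl.sense(): the state, without advancing time (a new reading comes with each control period).
- cams.get_image(name): name is "side" or "top"; returns the picture (400x640x3 uint8, red, green, blue); there is no depth.
- cams.camera_info(name): a dict with "mtx" (3x3 intrinsics, pixels), "R" (3x3) and "t" (3): a world point X has camera coordinates R X + t. Camera axes: x right, y down, z forward; pixel columns grow to the right and rows downward; lengths in m; the calibration is good to about 2 mm. A picture is of the moment at which its call begins. camera_info takes no time and is no camera call.
- ctrl.sign_off(): hands the job in, once; it reports no verdict.
The state is a dict: "time": time; "joint_pos": joint angles; "qd": joint speeds; "joint_torque": joint torques, N m; "ee_pos": TCP position; "tool_rot": TCP orientation; "ft_force": force on the tool from outside, world axes, zero at the start; "moment": the same for the moment, N m; "finger_gap": finger opening in m.
Only numpy, scipy, OpenCV 4.12 (cv2) and the standard library are available. Lean on these libraries where they do the work, as an engineer would, in place of code of your own. Each camera call takes 0.05 s, during which the arm holds its last target. There are 200 camera calls.

## Working session

There is one attempt and no reset: what is moved stays moved. The work goes in short steps, Python scripts to look and compute and a tool call to move; the robot and the scene stay as the last step left them, time stands still between calls to the robot, and variables do not carry over. Pictures are saved under pics/ and viewed, about 8 in all and at most 12, crops included, and the job is handed in when it is done.

Besides the shell and the picture viewer there is one more tool, called after ">>>" in YAML: its name, and indented under it one key for each argument. send_rows: Moves the arm, as the interface text tells. Its arguments: {"type":"object","properties":{"commands":{"type":"array","items":{"type":"array","items":{"type":"number"}}},"newtons":{"type":"number"}},"required":["commands"]}

```bash
mkdir -p pics
python3 - <<'E'
from bench import ctrl,cams
import cv2,numpy as np
for n in("top","side"):
    cv2.imwrite(f"pics/{n}0.png",cams.get_image(n)[:,:,::-1]); i=cams.camera_info(n); print(n,np.round(i["mtx"],1).tolist(),np.round(-i["R"].T@i["t"],3),np.round(i["R"],3).tolist())
s=ctrl.sense(); print(s, ctrl.tips_ahead)
E
```

```text
top [[416.4, 0.0, 319.6], [0.0, 416.4, 202.2], [0.0, 0.0, 1.0]] [2.350e-01 1.000e-03 1.301e+00] [[0.002, -1.0, -0.014], [-0.981, 0.001, -0.196], [0.196, 0.014, -0.981]]
side [[444.8, 0.0, 326.5], [0.0, 444.8, 202.4], [0.0, 0.0, 1.0]] [ 0.17  -0.835  0.827] [[0.945, -0.326, 0.022], [-0.194, -0.615, -0.764], [0.263, 0.718, -0.644]]
{'time': 0.1, 'joint_pos': array([ 1.16497485e+00,  2.76523930e-01,  1.50595371e+00, -1.79453274e-05,
        1.36069896e+00, -1.21010115e-01]), 'qd': array([-0.00019689,  0.00061067, -0.00325457, -0.00084034, -0.00071944,
        0.00073556]), 'joint_torque': array([ 2.67489690e-03, -4.05451083e+01, -2.37781388e+01,  7.06309802e-02,
        2.98492564e-02, -5.15447107e-05]), 'ee_pos': array([0.16144508, 0.55152391, 0.30191663]), 'tool_rot': array([[-9.59715675e-01,  2.80972332e-01, -6.09174081e-04],
       [ 2.80972939e-01,  9.59714577e-01, -1.46222200e-03],
       [ 1.73789319e-04, -1.57447881e-03, -9.99998745e-01]]), 'ft_force': array([ 0.34020297, -0.01949886,  0.35068354]), 'moment': array([ 0.07129768, -0.05629188,  0.04079724]), 'finger_gap': 0.0942388127180756} 0.0972
```

View pics/top0.png

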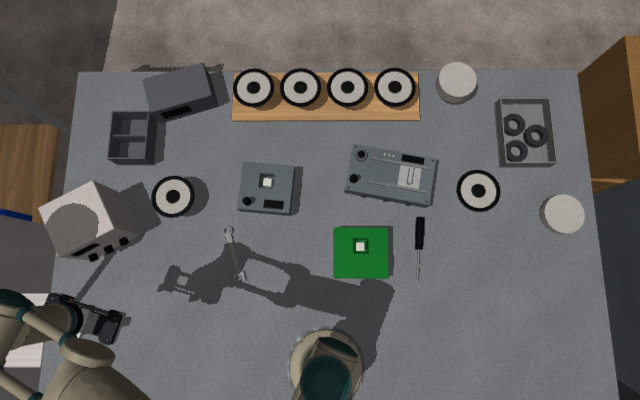

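View pics/side0.png

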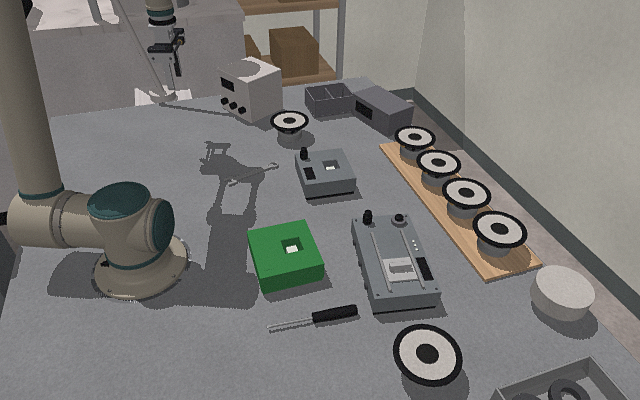

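The top view shows two grey boxes: the gauge at (267,188), with a square well, and the longer tester at (392,175), with guides and a shutter near (409,178). There is also a green decoy at (361,252). The tester is the longer grey one. I'll confirm that in an enlarged crop.

Run:
```python
import cv2,numpy as np
a=cv2.imread("pics/top0.png")[138:213,335:450]; b=cv2.imread("pics/side0.png")[200:320,340:450]
a=cv2.resize(a,None,fx=5,fy=5,interpolation=cv2.INTER_CUBIC);b=cv2.resize(b,None,fx=5,fy=5,interpolation=cv2.INTER_CUBIC)
cv2.imwrite("pics/ca.png",a);cv2.imwrite("pics/cb.png",b)
```

```text
(no output)
```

View pics/ca.png

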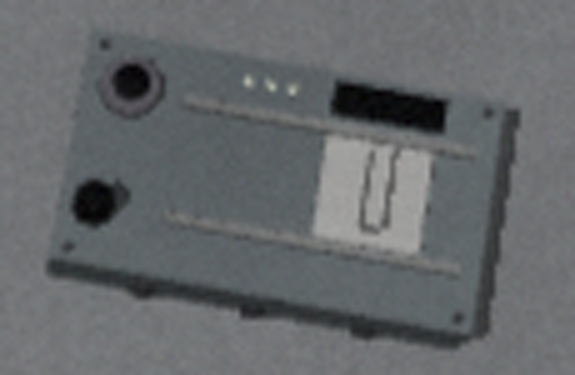

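View pics/cb.png

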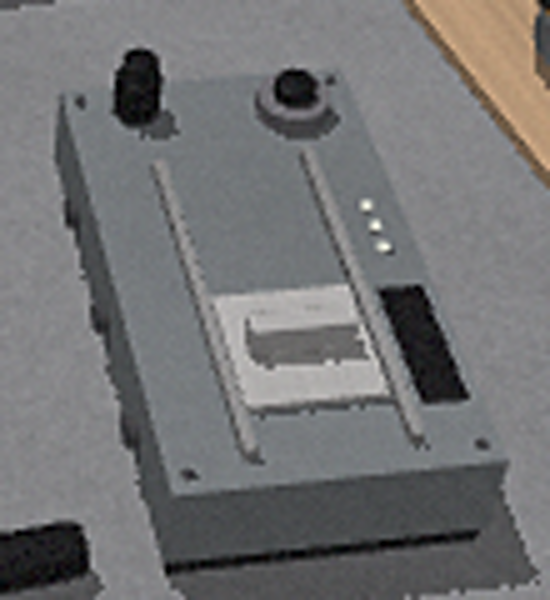

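The crops confirm the tester. The black start button is at crop (131,82), at the +y and +x corner, and the plug is at (95,200). The white shutter with its ridge is at (372,192). In the tester frame, +y points left in the top view and +x points up. Next I'll measure.

```bash
cat > h.py <<'E'
import cv2,numpy as np
from bench import ctrl,cams
def ray(n,p,z):
    i=cams.camera_info(n);R=np.array(i["R"]);c=-R.T@np.array(i["t"])
    d=R.T@np.linalg.inv(i["mtx"])@np.array([p[0],p[1],1.]);return (c+d*(z-c[2])/d[2])
def proj(n,X):
    i=cams.camera_info(n);q=i["mtx"]@(np.array(i["R"])@np.array(X)+i["t"]);return q[:2]/q[2]
def white(img,box,lo=130):
    x0,y0,x1,y1=box;m=np.zeros(img.shape[:2],np.uint8)
    s=img[y0:y1,x0:x1].astype(int);m[y0:y1,x0:x1]=((s.min(2)>lo)*255)
    m=cv2.morphologyEx(m,cv2.MORPH_CLOSE,np.ones((7,7)))
    m=cv2.morphologyEx(m,cv2.MORPH_OPEN,np.ones((5,5)))
    c=max(cv2.findContours(m,0,2)[0],key=cv2.contourArea);return c
E
python3 - <<'E'
from h import *
def corners(name,pts,off,z): return np.array([ray(name,np.array(p)/5+np.array(off)-.4,z)[:2] for p in pts])
# screws TL TR BR BL ; deck corners
for nm,pts,off in(("top",[(104,44),(489,112),(458,318),(67,246)],(335,138)),("side",[(332,79),(482,443),(189,474),(81,101)],(340,200)),("top",[(90,28),(518,106),(474,338),(48,264)],(335,138)),("side",[(345,70),(507,465),(170,495),(62,95)],(340,200))):
    P=corners(nm,pts,off,.06); L=[np.linalg.norm(P[i]-P[(i+1)%4]) for i in range(4)]
    u=(P[0]-P[1]+P[3]-P[2]); print(nm,P.round(4).tolist(),"ctr",P.mean(0).round(4),"len",np.round(L,3),"yaw(y vs world y)",np.degrees(np.arctan2(-u[0],u[1])).round(2))
for nm,box in(("top",(390,160,428,192)),("side",(380,252,422,284))):
    im=cv2.imread(f"pics/{nm}0.png"); c=white(im,box); r=cv2.minAreaRect(c)
    W=np.array([ray(nm,p,.065)[:2] for p in c[:,0]],np.float32); r=cv2.minAreaRect(W); print(nm,cv2.boundingRect(c),r)
print("button",ray("top",(335+131/5-.4,138+82/5-.4),.075),"plug",ray("top",(335+95/5,138+200/5),.096))
E
```

```text
top [[0.6605, -0.0926], [0.6157, -0.3295], [0.4859, -0.3041], [0.5311, -0.068]] ctr [ 0.5733 -0.1986] len [0.241 0.132 0.24  0.132] yaw(y vs world y) -10.77
side [[0.6633, -0.0918], [0.6169, -0.3283], [0.4873, -0.3039], [0.5321, -0.0679]] ctr [ 0.5749 -0.198 ] len [0.241 0.132 0.24  0.133] yaw(y vs world y) -10.92
top [[0.671, -0.084], [0.6195, -0.3476], [0.4735, -0.3132], [0.5198, -0.0563]] ctr [ 0.571  -0.2003] len [0.269 0.15  0.261 0.154] yaw(y vs world y) -10.64
side [[0.6731, -0.0875], [0.6212, -0.3424], [0.475, -0.3117], [0.5245, -0.0606]] ctr [ 0.5735 -0.2006] len [0.26  0.149 0.256 0.151] yaw(y vs world y) -11.33
top (398, 166, 23, 22) ((0.5616214275360107, -0.2542295455932617), (0.06533072143793106, 0.06527843326330185), 79.06688690185547)
side (381, 257, 41, 25) ((0.5655142664909363, -0.25545528531074524), (0.06756269931793213, 0.08321770280599594), 79.17955780029297)
button [ 0.63083677 -0.10765331  0.075     ] plug [ 0.54943738 -0.08422847  0.096     ]
```

Tester origin is about (0.574, -0.1985) and its yaw is -10.85°. The button was predicted at (0.632, -0.108) and measured at (0.631, -0.108), and the edge lengths match the given sizes. The shutter is about 3 mm ajar. I'll close the fingers, align tool x with tester +y, and move over.

>>> send_rows:
  commands:
    - [0,-38,-43,0,10.5]
    - [0,-77,-86,0,21]
    - [0,-115,-130,0,31.5]
    - [0,-154,-173,0,42]
    - [0,-192,-216,0,52.5]
    - [0,-231,-259,0,63]
    - [0,-269,-303,0,74]
    - [0,-308,-346,0,84.5]
  newtons: 10

```text
time: 1.1
ee_pos: [0.3601, 0.1315, 0.3026]
tool_rot: [[0.193, 0.981, 0.0], [0.981, -0.193, 0.0], [0.0, 0.0, -1.0]]
ft_force: [1.3, 0.1, -0.2]
finger_gap: 0.0176
```

```bash
cat >> h.py <<'E'
O=np.array([.574,-.1985]);a=np.radians(-10.85);X=np.array([np.cos(a),np.sin(a)]);Y=np.array([-np.sin(a),np.cos(a)])
def st(goal=None):
    s=ctrl.sense();p=s["ee_pos"];R=s["tool_rot"];d=p[:2]-O
    print("t",round(s["time"],2),"tip in tester mm",np.round(1000*np.array([d@X,d@Y,p[2]-ctrl.tips_ahead]),1),"F",np.round(s["ft_force"],1),"gap",round(1000*s["finger_gap"],1),"toolx.Y",round(np.degrees(np.arctan2(R[:2,0]@X,R[:2,0]@Y)),2))
    if goal is not None:
        g=np.array([*(O+X*goal[0]/1000+Y*goal[1]/1000),goal[2]/1000+ctrl.tips_ahead]);print("need tool mm",np.round(1000*R.T@(g-p),1))
E
python3 -c "
from h import *
st((0,-88,130))"
```

```text
t 1.1 tip in tester mm [-272.1  283.9  205.4] F [ 1.3  0.1 -0.2] gap 17.6 toolx.Y 0.3
need tool mm [-370.5  274.1   75.4]
```

>>> send_rows:
  commands:
    - [0,-46,34,0,0]
    - [0,-93,68,0,0]
    - [0,-139,102,5,0]
    - [0,-185,137,15,0]
    - [0,-231,171,30,0]
    - [0,-278,205,45,0]
    - [0,-324,238,60,0]
    - [0,-362,268,75,0]

```text
time: 2.1
ee_pos: [0.5558, -0.2747, 0.2265]
tool_rot: [[0.188, 0.982, -0.001], [0.982, -0.188, 0.0], [0.0, -0.001, -1.0]]
ft_force: [1.3, 0.9, 0.7]
finger_gap: 0.0006
```

>>> send_rows:
  commands:
    - [0,0,0,0,0]
    - [0,0,0,0,0]
    - [0,0,0,0,0]
    - [0,0,0,0,0]
    - [0,0,0,0,0]
    - [0,0,0,0,0]
    - [0,0,0,0,0]
    - [0,0,0,0,0]

```text
time: 3.1
ee_pos: [0.5553, -0.2726, 0.2276]
tool_rot: [[0.187, 0.982, 0.0], [0.982, -0.187, 0.0], [0.0, -0.0, -1.0]]
ft_force: [0.6, 0.4, 1.3]
finger_gap: 0.0006
```

Run:
```python
from h import *
st((0,-88,71))
T=cams.get_image("top")[:,:,::-1];S=cams.get_image("side")[:,:,::-1]
f=lambda i,x,y,w,h,k:cv2.resize(i[y:y+h,x:x+w],(w*k,h*k),interpolation=cv2.INTER_CUBIC)
a=f(T,335,120,130,100,3);b=f(S,335,140,130,170,3)
c=np.zeros((510,790,3),np.uint8);c[:300,:390]=a;c[:,400:]=b;cv2.imwrite("pics/p1.png",c)
```

```text
t 3.1 tip in tester mm [ -4.4 -76.2 130.4] F [0.6 0.4 1.3] gap 0.6 toolx.Y -0.04
need tool mm [-11.8   4.4  59.4]
```

View pics/p1.png

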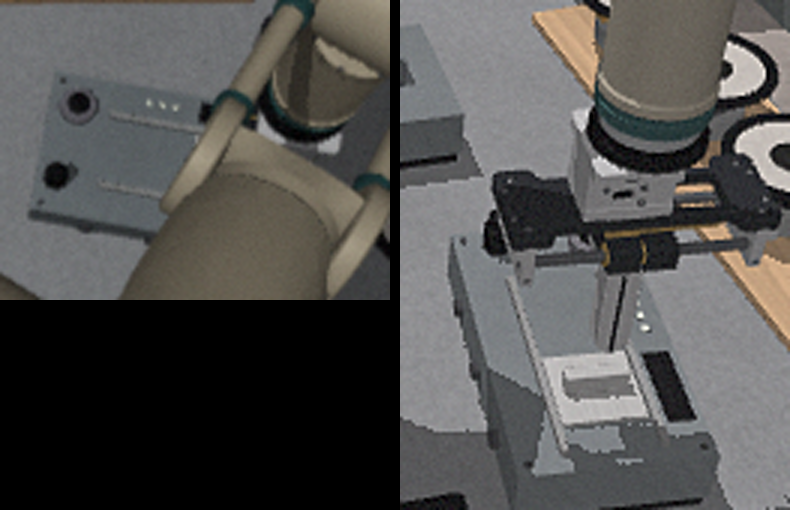

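The side view shows the closed fingers above the shutter, with the tip at about side pixel (407,257); the arm hides the top view. I'll shift clear of the ridge, then go down.

>>> send_rows:
  commands:
    - [0,-12,4,0,0]
    - [0,-12,4,0,0]
    - [0,-12,4,15,0]
    - [0,-12,4,30,0]
    - [0,-12,4,40,0]
    - [0,-12,4,50,0]
    - [0,-12,4,50,0]
    - [0,-12,4,50,0]

```text
time: 4.2
ee_pos: [0.5573, -0.2852, 0.1779]
tool_rot: [[0.187, 0.982, 0.001], [0.982, -0.187, -0.0], [-0.0, 0.001, -1.0]]
ft_force: [-0.6, 0.9, 0.2]
finger_gap: 0.0006
```

Run:
```python
from h import *
g=O+X*-.0044+Y*-.0762
print("prev tip proj",proj("side",[*g,.1304]))
st((0,-88,71))
s=ctrl.sense();t=s["ee_pos"]+s["tool_rot"][:,2]*ctrl.tips_ahead;print("tip proj",proj("side",t))
S=cams.get_image("side")[:,:,::-1];x,y,w,h=365,200,90,90
cv2.imwrite("pics/p2.png",cv2.resize(S[y:y+h,x:x+w],None,fx=6,fy=6,interpolation=cv2.INTER_CUBIC))
```

```text
prev tip proj [403.56960349 254.63699956]
t 4.2 tip in tester mm [ -0.1 -88.3  80.7] F [-0.6  0.9  0.2] gap 0.6 toolx.Y -0.05
need tool mm [0.3 0.1 9.7]
tip proj [403.96363877 274.04357012]
```

View pics/p2.png

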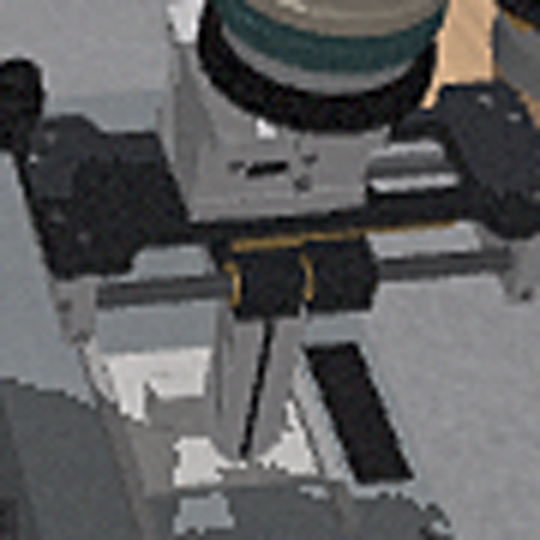

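The seam tip is at crop (245,455), which is side pixel (406,276), within 2 px of the prediction, and it sits in front of the ridge. I'll go down 10 mm and push.

>>> send_rows:
  commands:
    - [0,0,0,10,0]
    - [0,0,0,10,0]
    - [0,8,0,10,0]
    - [0,14,0,10,0]
    - [0,19,0,10,0]
    - [0,24,0,10,0]
    - [0,29,0,10,0]
    - [0,34,0,10,0]

```text
time: 5.25
ee_pos: [0.5635, -0.2515, 0.1677]
tool_rot: [[0.187, 0.982, 0.0], [0.982, -0.187, -0.0], [-0.0, 0.0, -1.0]]
ft_force: [-1.5, -1.3, 0.3]
finger_gap: 0.0007
```

```bash
python3 -c "
from h import *
st((0,-8,71))"
```

```text
t 5.25 tip in tester mm [ -0.4 -54.   70.5] F [-1.5 -1.3  0.3] gap 0.7 toolx.Y -0.05
need tool mm [46.   0.4 -0.5]
```

>>> send_rows:
  commands:
    - [0,6,0,0,0]
    - [0,12,0,0,0]
    - [0,18,0,0,0]
    - [0,24,0,0,0]
    - [0,30,0,0,0]
    - [0,35,0,0,0]
    - [0,39,0,0,0]
    - [0,42,0,0,0]

```text
time: 6.25
ee_pos: [0.5713, -0.2101, 0.1677]
tool_rot: [[0.187, 0.982, 0.0], [0.982, -0.187, 0.0], [0.0, 0.0, -1.0]]
ft_force: [-0.8, -2.5, 0.1]
finger_gap: 0.0003
```

>>> send_rows:
  commands:
    - [0,1,0,0,0]
    - [0,1,0,0,0]
    - [0,2,0,0,0]
    - [0,2,0,0,0]
    - [0,3,0,0,0]
    - [0,3,0,0,0]
    - [0,4,0,0,0]
    - [0,4,0,0,0]

```text
time: 7.25
ee_pos: [0.5716, -0.2088, 0.1678]
tool_rot: [[0.186, 0.982, -0.001], [0.982, -0.186, -0.005], [-0.005, 0.0, -1.0]]
ft_force: [-3.1, -9.5, 0.4]
finger_gap: 0.0005
```

```bash
python3 -c "
from h import *
st((0,-8,71))"
```

```text
t 7.25 tip in tester mm [ -0.4 -10.6  70.6] F [-3.1 -9.5  0.4] gap 0.5 toolx.Y -0.1
need tool mm [ 2.6  0.4 -0.5]
```

The resistance rose to 10 N, so the shutter has reached its open stop. I'll back off, lift, and look at the bared well from the side.

>>> send_rows:
  commands:
    - [0,-6,0,0,0]
    - [0,-14,0,0,0]
    - [0,-20,0,-5,0]
    - [0,-30,0,-20,0]
    - [0,-40,0,-35,0]
    - [0,-60,0,-50,0]
    - [0,-80,0,-60,0]
    - [0,-100,0,-60,0]

```text
time: 8.25
ee_pos: [0.5533, -0.3067, 0.2289]
tool_rot: [[0.188, 0.982, 0.002], [0.982, -0.188, -0.001], [-0.001, 0.002, -1.0]]
ft_force: [0.1, -0.5, 0.7]
finger_gap: 0.0003
```

Run:
```python
from h import *
T=cams.get_image("top")[:,:,::-1];S=cams.get_image("side")[:,:,::-1]
st((0,-60,70))
x,y,w,h=355,210,90,100
print("expect key centre",proj("side",[*(O-.06*Y),.044]),"mouth",proj("side",[*(O-.06*Y),.06]), "ridge top",proj("side",[*(O+.006*Y),.083]))
cv2.imwrite("pics/p3.png",np.hstack([cv2.resize(S[y:y+h,x:x+w],None,fx=4,fy=4,interpolation=cv2.INTER_CUBIC),cv2.resize(T[130:230,345:445],None,fx=4,fy=4)]));cv2.imwrite("pics/p3s.png",S)
```

```text
t 8.35 tip in tester mm [  -0.5 -111.   130.1] F [ 0.2  1.4 -0.3] gap 0.4 toolx.Y 0.11
need tool mm [51.   0.4 60.1]
expect key centre [398.47267931 275.20947657] mouth [399.36085962 270.577774  ] ridge top [393.15270406 242.89121783]
```

View pics/p3.png

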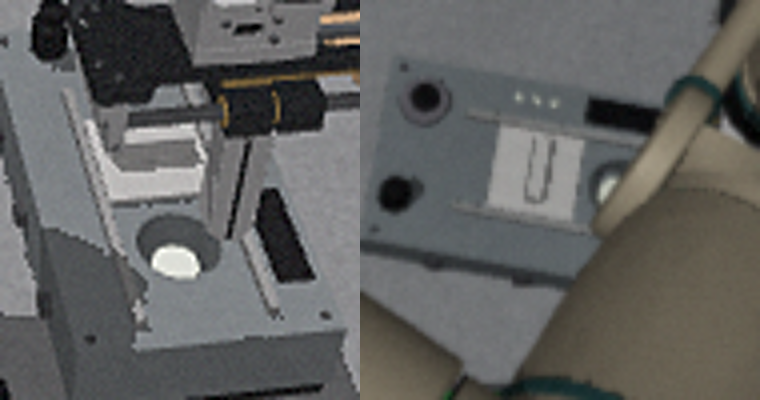

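The shutter is open and the white key shows at side pixel (399,275.5), where (398.5,275.2) was predicted. The well position is confirmed. I'll move over it and descend.

>>> send_rows:
  commands:
    - [0,25,0,0,0]
    - [0,51,0,0,0]
    - [0,51,0,10,0]
    - [0,51,0,30,0]
    - [0,51,0,50,0]
    - [0,51,0,62,0]
    - [0,51,0,70,0]
    - [0,51,0,76,0]

```text
time: 9.35
ee_pos: [0.563, -0.2547, 0.1513]
tool_rot: [[0.187, 0.982, 0.0], [0.982, -0.187, -0.0], [-0.0, 0.0, -1.0]]
ft_force: [-0.1, 0.1, 0.9]
finger_gap: 0.0003
```

```bash
python3 -c "
from h import *
st((0,-60,38))"
```

```text
t 9.35 tip in tester mm [ -0.3 -57.2  54.1] F [-0.1  0.1  0.9] gap 0.3 toolx.Y -0.05
need tool mm [-2.8  0.3 16.1]
```

>>> send_rows:
  commands:
    - [0,-2,0,3,0]
    - [0,-2,0,6,0]
    - [0,-2,0,9,0]
    - [0,-2,0,12,0]
    - [0,-2,0,14,0]
    - [0,-2,0,16,0]
    - [0,-2,0,17,0]
    - [0,-2,0,18,0]

```text
time: 10.35
ee_pos: [0.5626, -0.2567, 0.1352]
tool_rot: [[0.187, 0.982, 0.001], [0.982, -0.187, -0.001], [-0.0, 0.001, -1.0]]
ft_force: [-3.0, -0.3, 15.5]
finger_gap: 0.0005
```

```bash
python3 -c "
from h import *
st((0,-60,38))"
```

```text
t 10.35 tip in tester mm [ -0.2 -59.3  38. ] F [-3.  -0.3 15.5] gap 0.5 toolx.Y -0.05
need tool mm [-0.7  0.2  0. ]
```

The tip is at z = 38.0 mm with 15.5 N on it, so the key is bottomed (4 N is enough). I'll lift straight out and cross over to the ridge's +y side.

>>> send_rows:
  commands:
    - [0,0,0,0,0]
    - [0,0,0,-10,0]
    - [0,0,0,-35,0]
    - [0,0,0,-80,0]
    - [0,0,0,-86,0]
    - [0,0,0,-86,0]
    - [0,50,0,-86,0]
    - [0,98,0,-86,0]

```text
time: 11.35
ee_pos: [0.58, -0.1593, 0.2174]
tool_rot: [[0.189, 0.982, -0.004], [0.982, -0.189, 0.002], [0.001, -0.004, -1.0]]
ft_force: [-0.9, 0.3, -0.2]
finger_gap: 0.0003
```

>>> send_rows:
  commands:
    - [0,0,0,0,0]
    - [0,0,0,0,0]
    - [0,0,0,0,0]
    - [0,0,0,0,0]
    - [0,0,0,0,0]
    - [0,0,0,0,0]
    - [0,0,0,0,0]
    - [0,0,0,0,0]

```text
time: 12.35
ee_pos: [0.5808, -0.1603, 0.2197]
tool_rot: [[0.187, 0.982, 0.0], [0.982, -0.187, 0.0], [0.0, 0.0, -1.0]]
ft_force: [0.1, 0.8, 0.3]
finger_gap: 0.0006
```

```bash
python3 -c "
from h import *
st((0,36,71))"
```

```text
t 12.35 tip in tester mm [ -0.5  38.8 122.5] F [0.1 0.8 0.3] gap 0.6 toolx.Y -0.05
need tool mm [-2.8  0.5 51.5]
```

>>> send_rows:
  commands:
    - [0,0,0,15,0]
    - [0,0,0,30,0]
    - [0,0,0,42,0]
    - [0,0,0,52,0]
    - [0,0,0,52,0]
    - [0,-8,0,52,0]
    - [0,-14,0,52,0]
    - [0,-19,0,52,0]

```text
time: 13.35
ee_pos: [0.5774, -0.1796, 0.1681]
tool_rot: [[0.188, 0.982, 0.001], [0.982, -0.188, -0.0], [0.0, 0.001, -1.0]]
ft_force: [0.2, 2.5, 2.2]
finger_gap: 0.0006
```

```bash
python3 -c "
from h import *
st((0,-46,71))"
```

```text
t 13.35 tip in tester mm [-0.2 19.2 70.9] F [0.2 2.5 2.2] gap 0.6 toolx.Y -0.02
need tool mm [-65.2   0.2  -0.1]
```

>>> send_rows:
  commands:
    - [0,-5,0,0,0]
    - [0,-12,0,0,0]
    - [0,-19,0,0,0]
    - [0,-27,0,0,0]
    - [0,-35,0,0,0]
    - [0,-43,0,0,0]
    - [0,-50,0,0,0]
    - [0,-56,0,0,0]

```text
time: 14.35
ee_pos: [0.5668, -0.2346, 0.1676]
tool_rot: [[0.188, 0.982, 0.0], [0.982, -0.188, 0.0], [0.0, 0.0, -1.0]]
ft_force: [1.4, 2.4, 1.8]
finger_gap: 0.0003
```

>>> send_rows:
  commands:
    - [0,-2,0,0,0]
    - [0,-4,0,0,0]
    - [0,-6,0,0,0]
    - [0,-7,0,0,0]
    - [0,-8,0,0,0]
    - [0,-9,0,0,0]
    - [0,-10,0,0,0]
    - [0,-10,0,0,0]

```text
time: 15.35
ee_pos: [0.5649, -0.2438, 0.1676]
tool_rot: [[0.188, 0.982, -0.0], [0.982, -0.188, 0.0], [0.0, -0.0, -1.0]]
ft_force: [2.0, 2.5, 0.1]
finger_gap: 0.0002
```

```bash
python3 -c "
from h import *
st((0,-46,71))"
```

```text
t 15.35 tip in tester mm [ -0.4 -46.3  70.4] F [2.  2.5 0.1] gap 0.2 toolx.Y -0.04
need tool mm [ 0.3  0.4 -0.6]
```

Only sliding friction so far. I'll go on until it meets the stop.

>>> send_rows:
  commands:
    - [0,-1,0,0,0]
    - [0,-1.5,0,0,0]
    - [0,-2,0,0,0]
    - [0,-2.5,0,0,0]
    - [0,-3,0,0,0]
    - [0,-3.5,0,0,0]
    - [0,-4,0,0,0]
    - [0,-4,0,0,0]

```text
time: 16.35
ee_pos: [0.5648, -0.2446, 0.1676]
tool_rot: [[0.189, 0.982, 0.001], [0.982, -0.189, 0.007], [0.007, -0.0, -1.0]]
ft_force: [5.6, 10.0, 1.1]
finger_gap: 0.0005
```

```bash
python3 -c "
from h import *
st((0,-46,71))"
```

```text
t 16.35 tip in tester mm [ -0.4 -47.   70.4] F [ 5.6 10.   1.1] gap 0.5 toolx.Y 0.02
need tool mm [ 1.   0.4 -0.6]
```

It has met the closed stop, with about 11 N and no further motion. I'll back off along +y, lift, and move well away.

>>> send_rows:
  commands:
    - [0,5,0,0,0]
    - [0,12,0,0,0]
    - [0,18,0,0,0]
    - [0,18,0,-15,0]
    - [0,18,0,-40,0]
    - [0,18,0,-80,0]
    - [0,18,0,-120,0]
    - [0,18,0,-150,0]

```text
time: 17.35
ee_pos: [0.5676, -0.2306, 0.3209]
tool_rot: [[0.188, 0.982, 0.003], [0.982, -0.188, -0.002], [-0.002, 0.003, -1.0]]
ft_force: [-0.2, -0.5, -0.1]
finger_gap: 0.0004
```

>>> send_rows:
  commands:
    - [0,20,-30,0,0]
    - [0,50,-60,0,0]
    - [0,90,-90,0,0]
    - [0,130,-120,0,0]
    - [0,170,-150,0,0]
    - [0,210,-170,0,0]
    - [0,240,-190,0,0]
    - [0,250,-190,0,0]

```text
time: 18.35
ee_pos: [0.4268, 0.0523, 0.3189]
tool_rot: [[0.185, 0.983, 0.002], [0.983, -0.185, -0.0], [0.0, 0.002, -1.0]]
ft_force: [0.1, -0.6, 0.2]
finger_gap: 0.0002
```

Run:
```python
from h import *
T=cams.get_image("top")[:,:,::-1];S=cams.get_image("side")[:,:,::-1]
st()
for nm,im,box in(("top",T,(385,155,428,192)),("side",S,(380,250,422,286))):
    c=white(im,box);W=np.array([ray(nm,p,.065)[:2] for p in c[:,0]],np.float32);print(nm,cv2.boundingRect(c),cv2.minAreaRect(W))
f=lambda i,x,y,w,h:cv2.resize(i[y:y+h,x:x+w],None,fx=3,fy=3,interpolation=cv2.INTER_CUBIC)
cv2.imwrite("pics/p4.png",np.hstack([f(T,335,130,120,130),f(S,340,200,120,130)]))
cv2.imwrite("pics/t5.png",np.hstack([T[::1,180:580],S[:,240:]]))
```

```text
t 18.45 tip in tester mm [-190.   218.   221.4] F [-0.2 -0.3  0. ] gap 0.6 toolx.Y -0.14
top (409, 168, 13, 21) ((0.5580328106880188, -0.2718299329280853), (0.03550240769982338, 0.0648748055100441), 81.60157775878906)
side (384, 250, 38, 35) ((0.5676124691963196, -0.25046101212501526), (0.1004224419593811, 0.08500108867883682), 74.7810287475586)
```

View pics/p4.png

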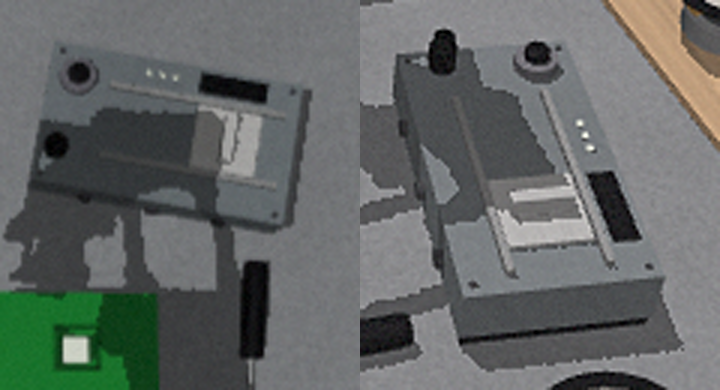

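View pics/t5.png

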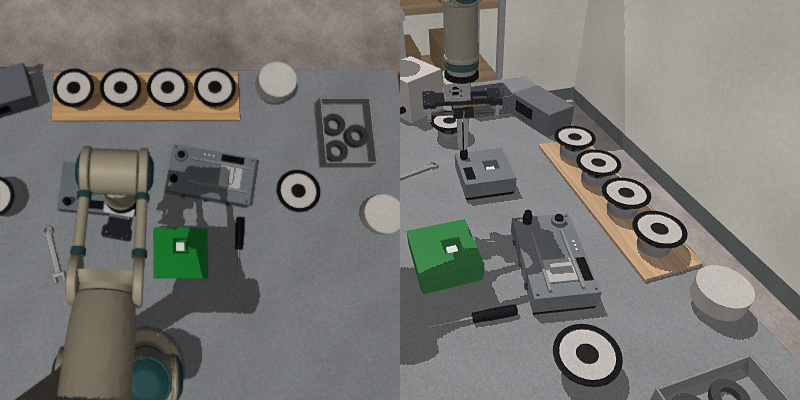

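The shutter covers the well, and the button, plugs, drivers and tools are where they were. The arm's shadow spoiled the mask measurement, so I'll move further off and measure once more.

>>> send_rows:
  commands:
    - [0,40,-20,0,0]
    - [0,80,-40,0,0]
    - [0,130,-60,0,0]
    - [0,180,-80,0,0]
    - [0,230,-100,0,0]
    - [0,270,-120,0,0]
    - [0,290,-130,0,0]
    - [0,290,-130,0,0]

```text
time: 19.45
ee_pos: [0.3555, 0.3609, 0.3175]
tool_rot: [[0.186, 0.982, 0.001], [0.982, -0.186, -0.001], [-0.0, 0.001, -1.0]]
ft_force: [0.8, -0.0, -0.3]
finger_gap: 0.0007
```

Run:
```python
from h import *
st()
T0=cv2.imread("pics/top0.png");T=cams.get_image("top")[:,:,::-1]
for im in(T0,T):
    c=white(im,(390,160,428,192));r=cv2.minAreaRect(np.array([ray("top",p,.065)[:2] for p in c[:,0]],np.float32))
    d=np.array(r[0])-O;print(r,"tester",1000*d@X,1000*d@Y)
```

```text
t 19.45 tip in tester mm [-319.9  508.2  220.3] F [ 0.8 -0.  -0.3] gap 0.7 toolx.Y -0.11
((0.5616214275360107, -0.2542295455932617), (0.06533072143793106, 0.06527843326330185), 79.06688690185547) tester -1.6668418193076189 -57.06341162800447
((0.5612037181854248, -0.2565712630748749), (0.06509850174188614, 0.06526418030261993), 79.21601867675781) tester -1.6362826582403045 -59.441896019993294
```

```bash
python3 -c "
from bench import ctrl
print(ctrl.sign_off())"
```

```text
the job is handed in; nothing more can be done
None
```

The tester was reset in the order asked, and I handed the job in at about 19.5 s of the 45 s allowed.

- **Opening:** I pushed the ridge from its side with closed fingers until it met the open stop at about 10 N. A side view then showed the well bare.
- **Key:** I pressed it until the fingertip was 22 mm below the deck, with 15.5 N on it. That is the key's full 6 mm travel, and 4 N is enough to hold it down. Then I lifted the finger straight out.
- **Closing:** I pushed the ridge from its other side until it met the closed stop at about 11 N, then backed off.

**Last checks:**
- The shutter centre measured y = -59.4 mm against -60 mm for fully closed, which is within camera accuracy. It had started about 3 mm ajar.
- The arm finished far from everything, with the force on it near zero.
- The start button, plugs, drivers and tools looked undisturbed by eye. I did not measure them individually.

**Failed or disagreed:**
- An earlier closing measurement was unusable because the arm's shadow fell on the shutter, so I moved the arm off and measured again.
- The finger met the open stop about 2.6 mm short of where I expected and the closed stop about 1 mm beyond. I put this down to the finger being slightly thicker than 16 mm and to small calibration error.

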